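# Vent and open the dry box, and hold its door

## Task

Let air into the dry box by pressing its green vent plunger fully down to its stop, then squeeze the red catch's two tabs fully together, and after it the blue catch's two tabs. Only then, without forcing the catches, swing the clear door open by its black handle post, past the click and past the place where it rests by itself, until it is wide open, about square to the box front, and finish while holding it there with the fingers: the colleague will take the cans out, and the door springs back if let go. Leave the cans and the other things on the bench undisturbed.

Things in the scene. Friction and masses are not known exactly. Their poses are not given: they have to be found in the camera images.
- dry_box: Desiccator cabinet fixed to the bench: white floor and roof, clear walls, 180 mm deep (x), 200 mm wide (y), roof top at z = 160 mm. Origin: centre of its underside; x points from the door to the back, z up; the door covers its -x face, which looks roughly to world -y. Nothing on the roof stands higher than 42 mm above it.
- vent_top (a point): Centre of the top of the green mushroom head of the vent plunger (head 32 mm diameter, 12 mm tall, on a stem over a black seat 36 mm across), on the roof at box x +30, y +50 mm, 40 mm above the roof when up. It goes straight down 12 mm to its stop; spring 3 N at the start, 9 N at the stop; it rises again by itself.
- vent (a joint): Travel of the plunger in m: 0 up, 0.012 at its stop.
- red_catch: Red squeeze catch on the roof's front edge, at box x -78, y +40 or -40 mm (it swaps places with the blue one from case to case). Origin on the roof midway between its two red tabs, axes as the box's. Tabs: upright plates 16 (x) by 8 mm (y), 3 to 41 mm above the roof, outer faces 20 mm from the origin to +y and -y (40 mm over both). Squeeze them together along y.
- red_a (a joint): How far the red tab on the +y side is pushed in, m: 0 to 0.007 (both fully in: 26 mm over the pair). Each tab slides by itself against about 3 N of friction and stays where it is put. A catch lets go of the door when both its tabs are at least 4 mm in.
- red_b (a joint): How far the red tab on the -y side is pushed in, m (0 to 0.007).
- blue_catch: Blue squeeze catch, same but for colour and place, 80 mm from the red one; origin on the roof midway between its tabs. A dark block 8 mm wide, 24 mm high stands between the tabs of each catch; steel hooks of the door, to 10 mm above the roof, lie outside the tabs: keep fingertips 12 mm or more above the roof.
- blue_a (a joint): How far the blue tab on the +y side is pushed in, m (0 to 0.007).
- blue_b (a joint): How far the blue tab on the -y side is pushed in, m (0 to 0.007).
- gate_handle (a point): Top centre of the door's handle: an upright black round post, 14 mm diameter, 190 mm above the bench, standing 26 mm in front of the door's front face (centre to face) and 30 mm higher than the roof; the two steel stays that carry it meet it 50 and 95 mm below its top. Closed: box x -128, y -56 mm.
- gate_hinge (a point): Point of the door's upright hinge axis at the height of the handle's top: box x -80, y +106 mm, fixed. The handle moves on a circle of 169 mm radius about it.
- gate (a joint): Door angle, rad: 0 closed, 1.6 at its stop. It opens clockwise seen from above, handle going out to box -x, once both catches have let go. A light spring always closes it (1 to 4 N at the handle); between 0.4 and 0.7 it must also be pulled over a spring detent, a click (about 8 N at the handle). Let go beyond the click it falls back to rest at about 0.95.
- can_roof: Small lidded aluminium sample can, 54 mm diameter, 28 mm high, loose on the box roof near its rear (-y) corner; origin under its centre. Leave alone.
- can_side: Lidded aluminium can, 54 mm diameter, 34 mm high, on the bench behind the box. Leave alone.
- can_in_a: Lidded aluminium can inside the box. Leave alone.
- can_in_b: Lidded aluminium can inside the box. Leave alone.
- sieves: Stack of two steel sieves, 208 mm diameter, 122 mm high, at the left of the bench. Leave alone.
- bowl: Pink bowl, 160 mm diameter, 60 mm high, at the left near the robot. Leave alone.
- wash_bottle: White plastic bottle with blue cap, 60 mm diameter, 170 mm high, at the right of the bench. Leave alone.
- scoop: Spoon lying at the right of the bench. Leave alone.

How it is judged:
By the outcome, as a careful person would: the job done as asked, in the order asked, and still so for the second after the job is handed in, while the arm keeps its last pose, push and grip.
It also fails if it takes over 64 s, if anything falls off the work surface, if the arm or the gripper's body presses on something with over 40 N, if the wrist force passes 120 N, or if a joint passes its speed limit or range.

## Robot

A 6-joint arm with a two-finger parallel gripper is mounted at the origin on the work surface. World frame = base frame: x ahead of the robot, y to its left, z up, the work surface at z = 0. Lengths are in mm, angles in rad, forces in N, time in s.
With the tool pointing down it reaches from about 300 to 775 mm from the base axis. Payload 14.6 kg.
Tool frame: the origin (TCP) lies on the centre line of the jaws, within the pads' length; the fingertips stand 11 mm ahead of it and the grasp point (between the pads) lies 8 mm behind it; x points along the fingers, y is the direction in which the jaws open and shut, and the axes are right-handed (so a half turn about x gives the same grasp; the last joint's range is limited). The gripper opens to 94 mm and grips with 3 to 60 N. Pads are 16 mm wide; open, the fingers measure 119 mm over their backs; the gripper's body (75 mm by 177 mm) begins 78 mm behind the grasp point.
Start: joints at [1.141, 0.3, 1.521, -0, 1.321, -0.067], TCP at [195.188, 514.189, 177.746] pointing down, gripper open.
Joint ranges: [-3.03, 3.03], [-0.79, 2.21], [0.23, 2.52], [-1.04, 4.18], [0, 3.07], [-2.55, 2.55]. Speed limits (rad/s): [2.22, 2.22, 2.57, 3.14, 3.14, 3.14].

## Interface

Orientations are given as [roll, pitch, yaw] about the fixed x, y, z axes, in that order (R = Rz(yaw) Ry(pitch) Rx(roll)).
In Python, from cell import manip gives the robot as it stands.
- The arm moves only by the shell command python3 -m handwheel 'ROWS' [OPENING] [FORCE]. ROWS is JSON, a list of rows, each a list of 2 entries, a list of its own where there are three numbers: the shift along the tool's x, y, z in mm, then the turn about the tool's x in rad. In form: [[[x, y, z], spin], ...]. A call has exactly 10 rows; each row shifts and turns the commanded pose from where the row before left it, along the tool's axes as they then stand; what a row does not reach is not made up. A row lasts 1/8 s, in which the tool goes at most 62.5 mm and 10.7 degrees, less where a joint would pass 70% of its speed; a pose out of reach is approached as far as the arm can. A call with a gripper value outside its range is refused whole. OPENING is the closure in counts, from 0 (fully open) to 255 (shut), set as the call begins (- or left out, the last holds). The fingers move at their own pace and stop on an object; FORCE is the grip in N (left out, the last holds). Time passes only in rows, so rows that do not move let the fingers close, or fill a call up. It gives the time, the measured TCP pose, the force and the opening at its end, in the units of the state.
- manip.read_state(): the state, without advancing time (a new reading comes with each control period).
- manip.camera(name): name is "side" or "top" or "wrist"; returns a dict with "pixels" (400x640x3 uint8, red, green, blue), "z_map" (400x640 float32, mm along the optical axis (not along the pixel's ray), 0 where there is no reading), "mtx" (3x3 intrinsics, pixels), "xyz" and "orientation" of the camera in the world. Camera axes: x right, y up, looking along -z (the intrinsics and any distortion apply to the point x, -y, -z); pixel columns grow to the right and rows downward; lengths in mm; the calibration is good to about 2 mm. A picture is of the moment at which its call begins.
- manip.sign_off(): hands the job in, once; it reports no verdict.
Trained networks look in the newest picture that a camera, given by its name, has taken for a name from the list of things; names that differ only in an ending like _2 or _b are one class to them, and where a whole thing is asked for, a point or a joint stands for the part that bears it (a point fixed in the world has none). Each returns a list of dicts, best first, with "confidence" (0 to 1); they miss things now and then, are a little off and sometimes report something else, mostly with a low value. They report only what shows in the picture. A call takes as long as a camera call.
- manip.cut_out(target, camera): "region" (400x640 bool, what is visible of it) and "centre" ([column, row] in pixels, amid what is visible of it).
The state is a dict: "clock": time; "joints": joint angles; "qd": joint speeds; "effort": joint torques, N m; "eef_pos": TCP position; "eef_rot": TCP orientation; "wrist_force": force on the tool from outside, world axes, zero at the start; "moment": the same for the moment, N m; "finger_gap": finger opening in mm.
Only numpy, scipy, OpenCV 4.12 (cv2) and the standard library are available. Lean on these libraries where they do the work, as an engineer would, in place of code of your own. Each camera call takes 0.05 s, during which the arm holds its last target. There are 200 camera calls.

## Working session

There is one attempt and no reset: what is moved stays moved. The work goes in short steps, Python scripts to look and compute and a shell command to move; the robot and the scene stay as the last step left them, time stands still between calls to the robot, and variables do not carry over. Pictures are saved under pics/ and viewed, about 8 in all and at most 12, crops included, and the job is handed in when it is done.

```bash
ls; mkdir -p pics; cat > h.py <<'E'
import numpy as np, cv2
from scipy.spatial.transform import Rotation as Ro
from cell import manip
def cam(n):
    return manip.camera(n)
def Rm(o):
    o=np.array(o,float)
    return o if o.shape==(3,3) else (Ro.from_euler('xyz',o).as_matrix() if o.size==3 else Ro.from_quat(o).as_matrix())
def cloud(c):
    z=c['z_map'].astype(float); K=np.array(c['mtx']); v,u=np.mgrid[0:z.shape[0],0:z.shape[1]]
    p=np.stack([(u-K[0,2])/K[0,0]*z,-(v-K[1,2])/K[1,1]*z,-z],-1)
    return p@Rm(c['orientation']).T+np.array(c['xyz'])
def save(c,n): cv2.imwrite('pics/'+n,c['pixels'][:,:,::-1])
E
python3 - <<'E'
from h import *
s=manip.read_state(); print(s)
for n in ['top','side']:
    c=cam(n); save(c,n+'0.png'); P=cloud(c); print(n,c['xyz'],c['orientation'],c['mtx'],[k for k in c])
    for t in ['vent_top','red_catch','blue_catch','gate_handle','dry_box','can_roof']:
        for r in manip.cut_out(t,n)[:2]:
            m=r['region']&(c['z_map']>0)
            print(t,round(r['confidence'],2),np.round(r['centre']),m.sum(),np.round(np.median(P[m],0)),np.round(np.percentile(P[m],[2,98],axis=0)).tolist())
a=cv2.imread('pics/top0.png');b=cv2.imread('pics/side0.png')
E
```

```text
pics
{'clock': 0.0, 'joints': array([ 1.14138350e+00,  3.00430230e-01,  1.52161850e+00,  2.39259806e-05,
        1.32072004e+00, -6.66196084e-02]), 'qd': array([ 0.00114867,  0.00097782, -0.0014459 ,  0.00060952, -0.0012244 ,
       -0.00026711]), 'effort': array([ 8.68230163e-04, -5.31795430e+01, -3.52741170e+01,  7.08779809e-02,
        2.43610900e-02, -6.57323335e-05]), 'eef_pos': array([195.06247754, 513.90997236, 177.19294923]), 'eef_rot': array([-1.65711794,  1.56961999, -2.0199171 ]), 'wrist_force': array([ 0.46602711, -0.04527606,  0.4143224 ]), 'moment': array([-0.01121866,  0.01765822, -0.01020346]), 'finger_gap': 94.00507797310634}
top [ 369.61788719    2.61198533 1510.16500306] [ 0.11620192  0.00386994 -1.54762628] [[415.56106218   0.         315.89118607]
 [  0.         415.56106218 198.28867582]
 [  0.           0.           1.        ]] ['pixels', 'z_map', 'mtx', 'xyz', 'orientation']
blue_catch 0.55 [331. 156.] 67 [663. -28. 185.] [[644.0, -35.0, 160.0], [682.0, -18.0, 204.0]]
gate_handle 0.7 [337. 162.] 363 [641. -52. 159.] [[518.0, -78.0, 86.0], [718.0, -22.0, 188.0
[... 320 characters left out ...]
86  1364.80680294] [ 0.76251241  0.00231373 -0.52461786] [[519.21844733   0.         324.6167662 ]
 [  0.         519.21844733 198.73842113]
 [  0.           0.           1.        ]] ['pixels', 'z_map', 'mtx', 'xyz', 'orientation']
vent_top 0.63 [326. 173.] 43 [560.  60. 199.] [[548.0, 49.0, 192.0], [571.0, 73.0, 204.0]]
blue_catch 0.7 [365. 182.] 105 [664. -35. 179.] [[645.0, -42.0, 160.0], [685.0, -23.0, 202.0]]
dry_box 0.63 [338. 197.] 4273 [577. -10. 150.] [[508.0, -78.0, 14.0], [714.0, 117.0, 178.0]]
dry_box 0.45 [373. 355.] 509 [ 400. -493.   13.] [[317.0, -555.0, -0.0], [478.0, -430.0, 23.0]]
can_roof 0.47 [348. 157.] 201 [671.  87. 186.] [[651.0, 68.0, 160.0], [700.0, 117.0, 193.0]]
```

```bash
python3 - <<'E'
import cv2,numpy as np
a=cv2.imread('pics/top0.png')[100:250,220:480];b=cv2.imread('pics/side0.png')[120:270,230:490]
f=lambda i:cv2.resize(i,None,fx=2,fy=2,interpolation=cv2.INTER_CUBIC)
a=cv2.imread('pics/top0.png')[110:235,250:420];b=cv2.imread('pics/side0.png')[130:275,260:430]
cv2.imwrite('pics/ab.png',np.hstack([cv2.resize(a,(400,294)),cv2.resize(b,(400,341))[:294]]))
cv2.imwrite('pics/full.png',np.vstack([cv2.resize(cv2.imread('pics/top0.png'),(480,300)),cv2.resize(cv2.imread('pics/side0.png'),(480,300))]))
E
```

```text
(no output)
```

View pics/ab.png

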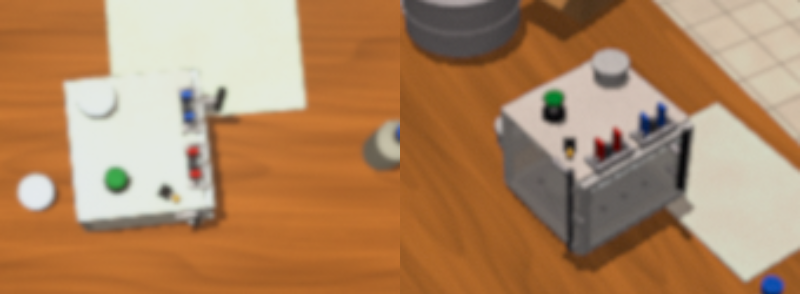

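View pics/full.png

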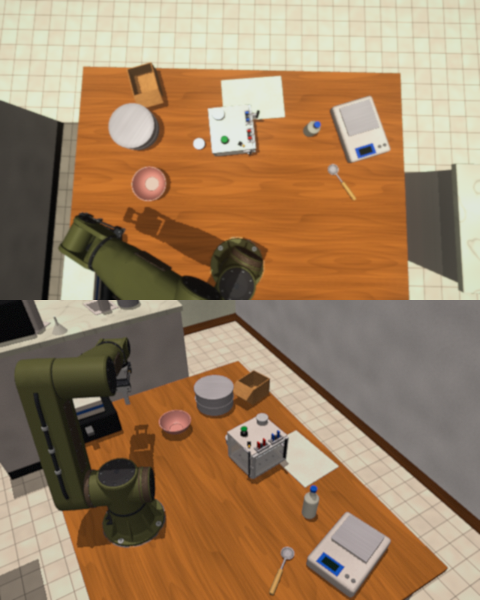

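```bash
cat >> h.py <<'E'
from scipy.optimize import least_squares
def masks(c):
    h=cv2.cvtColor(c['pixels'],cv2.COLOR_RGB2HSV); H,S,V=[h[...,i].astype(int) for i in range(3)]
    ok=(S>130)&(V>50)
    return dict(g=ok&(H>40)&(H<85),r=ok&((H<5)|(H>174)),b=ok&(H>105)&(H<130))
def box2w(b,p): 
    c,s=np.cos(b[2]),np.sin(b[2]); p=np.atleast_2d(p); return np.c_[b[0]+c*p[:,0]-s*p[:,1], b[1]+s*p[:,0]+c*p[:,1]]
def axes():
    s=manip.read_state(); return s,Rm(s['eef_rot'])
E
python3 - <<'E'
from h import *
s,R=axes(); print(np.round(R,3))
for n in ['top','side']:
    c=cam(n);P=cloud(c)
    for k,m in masks(c).items():
        m=m&(P[...,2]>165)&(P[...,2]<210)&(np.hypot(P[...,0]-605,P[...,1]-20)<140)
        if k!='g': m&=P[...,2]>170
        Q=P[m]; print(n,k,m.sum(),np.round(np.median(Q,0),1),np.round(Q.min(0)),np.round(Q.max(0)))
E
```

```text
[[-0.     0.355  0.935]
 [-0.     0.935 -0.355]
 [-1.    -0.    -0.   ]]
top g 48 [560.8  65.9 200.4] [550.  56. 196.] [574.  76. 208.]
top r 22 [587.2 -39.  200.4] [567. -45. 190.] [605. -32. 205.]
top b 16 [665.9 -27.9 199.8] [647. -34. 193.] [684. -24. 210.]
side g 34 [560.7  57.6 197.7] [551.  47. 189.] [569.  70. 207.]
side r 47 [574.8 -46.5 189.6] [566. -55. 172.] [605. -37. 201.]
side b 32 [653.6 -37.2 188.3] [645. -43. 176.] [683. -29. 201.]
```

```bash
python3 -m handwheel '[[[-25,0,0],0.179],[[-25,0,0],0.179],[[-25,0,0],0.179],[[-25,0,0],0.179],[[-25,0,0],0.179],[[-25,0,0],0.179],[[0,25,42],0],[[0,25,42],0],[[0,25,42],0],[[0,25,42],0]]' 110 20
python3 -m handwheel '[[[0,26,43],0],[[0,26,43],0],[[0,26,43],0],[[0,26,43],0],[[0,26,43],0],[[0,26,43],0],[[0,26,43],0],[[0,26,43],0],[[0,25,42],0],[[0,0,0],0]]'
python3 - <<'E'
from h import *
s,R=axes(); print(s['clock'],s['eef_pos'],s['joints'],s['finger_gap']);print(np.round(R,3))
c=cam('wrist'); save(c,'w1.png'); P=cloud(c); print(c['xyz'],c['orientation'])
for k,m in masks(c).items():
    m=m&(P[...,2]>165)&(P[...,2]<210)&(np.hypot(P[...,0]-605,P[...,1]-20)<140)
    Q=P[m]
    if len(Q): print(k,m.sum(),np.round(np.median(Q,0),1),np.round(np.percentile(Q,1,axis=0),1),np.round(np.percentile(Q,99,axis=0),1))
E
```

```text
clock: 2.05
eef_pos: [317.4, 359.7, 327.8]
eef_rot: [2.204, 1.571, 0.768]
wrist_force: [-0.5, 0.1, -0.6]
finger_gap: 53.5
clock: 3.3
eef_pos: [600.2, 7.2, 326.3]
eef_rot: [-1.624, 1.569, -3.064]
wrist_force: [0.4, -0.0, -0.3]
finger_gap: 53.4
3.3 [600.18682442   7.24009732 326.33233567] [-4.88263134e-02  3.62427275e-01  1.10204097e+00 -2.53766313e-04
  1.67911254e+00 -1.79744904e-01] 53.37446658271181
[[-0.002  0.991  0.131]
 [-0.     0.131 -0.991]
 [-1.    -0.002 -0.   ]]
[589.35672911  87.95982373 533.51396871] [-0.28184854  0.00065589  0.13053091]
g 864 [565.3  67.  199.9] [551.6  53.  196. ] [579.2  80.7 201.7]
r 332 [576.  -34.6 199.5] [569.1 -46.7 168.7] [606.4 -29.1 202.2]
b 386 [677.9 -25.  199.3] [646.8 -36.7 171.1] [684.8 -19.1 202.2]
```

View pics/w1.png

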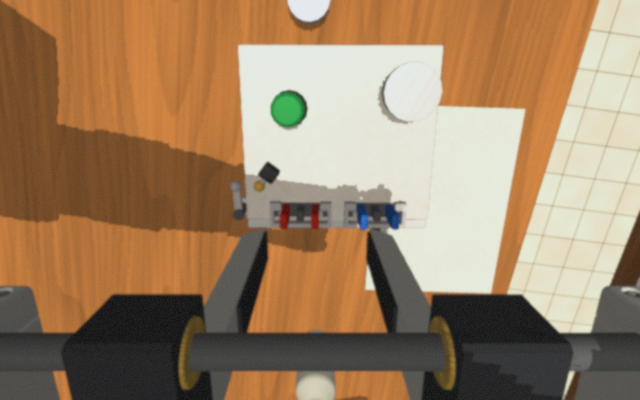

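```bash
cat >> h.py <<'E'
def fit(c):
    P=cloud(c); M=masks(c); A=[];B=[]
    near=(P[...,2]>196)&(P[...,2]<206)&(np.hypot(P[...,0]-605,P[...,1]-20)<140)
    for k,pts in dict(g=[[30,50]],r=[[-78,56],[-78,24]],b=[[-78,24-80],[-78,56-80]]).items():
        m=(M[k]&near).astype(np.uint8); n,l,st,ce=cv2.connectedComponentsWithStats(m,connectivity=8)
        idx=sorted([i for i in range(1,n) if st[i,4]>25],key=lambda i:-st[i,4])[:len(pts)]
        ps=sorted([ (P[l==i].min(0)+P[l==i].max(0))/2 for i in idx],key=lambda p:p[0])
        pts=sorted(pts,key=lambda q:-q[1])
        for p,q in zip(ps,pts): print(k,np.round(p,1)); A.append(q);B.append(p[:2])
    A=np.array(A,float);B=np.array(B)
    r=least_squares(lambda b:(box2w(b,A)-B).ravel(),[605,40,1.7])
    print('box',np.round(r.x,3),'yawdeg',np.degrees(r.x[2]),'res',np.round(r.fun,1)); return r.x
E
python3 - <<'E'
from h import *
c=cam('wrist'); b=fit(c)
for n,p in dict(vent=[30,50],red=[-78,40],blue=[-78,-40],handle=[-128,-56],hinge=[-80,106]).items(): print(n,np.round(box2w(b,p)[0],1))
# image check of handle: black post
P=cloud(c); m=(P[...,2]>175)&(P[...,2]<200)&(np.hypot(*(P[...,:2]-box2w(b,[-128,-56])[0]).transpose(2,0,1))<25); print('handle pts',m.sum(), P[m].mean(0) if m.any() else '')
c=cam('top');P=cloud(c); m=(P[...,2]>170)&(P[...,2]<200)&(np.hypot(*(P[...,:2]-box2w(b,[-128,-56])[0]).transpose(2,0,1))<25); print('handle pts',m.sum(), P[m].mean(0) if m.any() else '')
E
```

```text
g [565.4  67.  199.3]
r [572.8 -40.6 199.3]
r [603.4 -36.6 199.3]
b [651.  -30.3 199.3]
b [681.4 -25.7 199.8]
box [617.693  43.965   1.696] yawdeg 97.15912755242157 res [-1.   0.5 -0.9  0.2  0.2  0.2  0.2 -0.1  1.5 -0.7]
vent [564.3  67.5]
red [587.7 -38.4]
blue [667.1 -28.4]
handle [689.2 -76.1]
hinge [522.5 -48.6]
handle pts 0 
handle pts 9 [687.43387391 -77.57747192 189.24536326]
```

```bash
python3 -m handwheel '[[[0,-14,-32],0],[[0,-13.5,-32],0],[[30,0,0],0],[[30,0,0],0],[[30,0,0],0],[[15,0,0],0],[[5,0,0],0],[[0,0,0],0],[[0,0,0],0],[[0,0,0],0]]' 255 20
python3 -m handwheel '[[[3,0,0],0],[[3,0,0],0],[[3,0,0],0],[[3,0,0],0],[[3,0,0],0],[[1,0,0],0],[[1,0,0],0],[[0,0,0],0],[[0,0,0],0],[[0,0,0],0]]'
```

```text
clock: 4.7
eef_pos: [563.6, 69.4, 218.3]
eef_rot: [1.507, 1.57, 0.07]
wrist_force: [0.5, 0.7, 0.3]
finger_gap: 0.5
clock: 5.95
eef_pos: [563.4, 69.4, 200.8]
eef_rot: [1.246, 1.571, -0.19]
wrist_force: [-0.2, 0.7, 0.7]
finger_gap: 0.2
```

```bash
python3 - <<'E'
from h import *
s,R=axes(); print(s['eef_pos'],s['wrist_force'],s['finger_gap'],s['effort'])
c=cam('side');P=cloud(c); m=masks(c)['g']&(P[...,2]>150)&(P[...,2]<215)&(np.hypot(P[...,0]-564,P[...,1]-67)<40)
print(m.sum(),np.round(np.percentile(P[m],[1,50,99],axis=0),1).tolist() if m.any() else '')
w=cam('wrist'); a=c['pixels'][110:235,260:430]; 
cv2.imwrite('pics/v1.png',np.hstack([cv2.resize(a,(400,294)),cv2.resize(w['pixels'],(400,294))])[:,:,::-1])
E
```

```text
[563.42895835  69.40512568 200.78426305] [-0.24735273  0.72210154  0.7253644 ] 0.18449593660444408 [ 1.45759899e-03 -5.51901269e+01 -3.59900129e+01  7.16326246e-02
  2.20989314e-02 -2.12634880e-06]
28 [[552.0, 47.5, 191.1], [559.8, 56.5, 197.7], [568.8, 67.3, 204.6]]
```

View pics/v1.png

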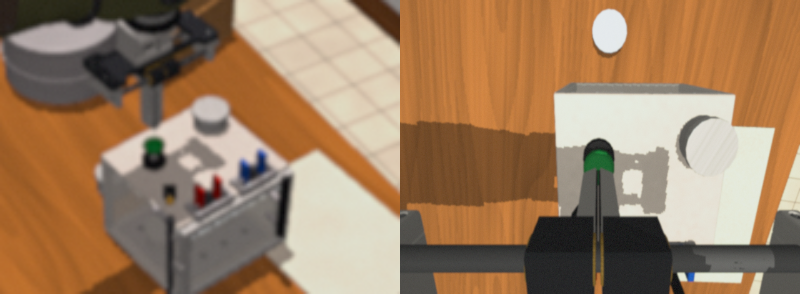

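```bash
python3 - <<'E'
from h import *
for n in ['side','wrist']:
    c=cam(n);P=cloud(c); d=np.hypot(P[...,0]-564,P[...,1]-69)<45
    for z in range(180,260,6):
        m=d&(P[...,2]>=z)&(P[...,2]<z+6); 
        if m.any(): print(n,z,m.sum(),np.round(P[m].min(0)),np.round(P[m].max(0)),np.round(c['pixels'][m].mean(0)))
    print(c['xyz'],c['orientation'])
E
```

```text
side 186 7 [551.  51. 190.] [574.  69. 192.] [50. 80. 53.]
side 192 16 [550.  48. 193.] [577.  78. 198.] [59. 97. 62.]
side 198 33 [546.  45. 198.] [576.  76. 203.] [ 64. 103.  67.]
side 204 3 [557.  58. 205.] [572.  67. 205.] [106. 120.  97.]
side 222 1 [563.  63. 227.] [563.  63. 227.] [132. 123. 118.]
side 228 4 [559.  60. 229.] [571.  65. 233.] [110. 102.  97.]
side 234 15 [551.  56. 234.] [575.  75. 240.] [111.  94.  85.]
side 240 6 [552.  56. 241.] [575.  63. 246.] [93. 85. 80.]
side 246 10 [549.  56. 248.] [574.  70. 250.] [86. 79. 76.]
side 252 13 [549.  53. 252.] [571.  71. 258.] [89. 83. 81.]
side 258 14 [549.  54. 258.] [573.  69. 264.] [89. 82. 79.]
[  -57.73888615 -1013.11844486  1364.80680294] [ 0.76251241  0.00231373 -0.52461786]
wrist 186 3 [552.  76. 191.] [557.  80. 192.] [29. 47. 32.]
wrist 192 227 [548.  61. 192.] [580.  82. 198.] [38. 84. 48.]
wrist 198 917 [549.  62. 198.] [579.  82. 202.] [ 32. 100.  49.]
wrist 222 2 [561.  77. 228.] [565.  79. 228.] [51. 88. 54.]
wrist 228 85 [554.  77. 228.] [569.  80. 234.] [68. 84. 68.]
wrist 234 192 [550.  77. 234.] [573.  81. 240.] [80. 85. 76.]
wrist 240 247 [550.  77. 240.] [574.  81. 246.] [84. 84. 78.]
wrist 246 265 [549.  77. 246.] [574.  81. 252.] [84. 85. 79.]
wrist 252 282 [549.  77. 252.] [574.  81. 258.] [86. 85. 80.]
wrist 258 405 [549.  61. 258.] [574.  81. 264.] [86. 84. 79.]
[551.91889228 150.05936141 407.932288  ] [-0.28198437 -0.00132585  0.13370045]
```

```bash
python3 -m handwheel '[[[8,0,0],0],[[8,0,0],0],[[3,0,0],0],[[2,0,0],0],[[2,0,0],0],[[2,0,0],0],[[2,0,0],0],[[2,0,0],0],[[0,0,0],0],[[0,0,0],0]]'
python3 - <<'E'
from h import *
for n in ['side']:
    c=cam(n);P=cloud(c); d=np.hypot(P[...,0]-564,P[...,1]-69)<45
    for z in range(174,222,6):
        m=d&(P[...,2]>=z)&(P[...,2]<z+6); 
        if m.any(): print(n,z,m.sum(),np.round(P[m].min(0)),np.round(P[m].max(0)),np.round(c['pixels'][m].mean(0)))
    cv2.imwrite('pics/v2.png',cv2.resize(c['pixels'][130:220,270:390],(600,450))[:,:,::-1])
print(axes()[0]['wrist_force'])
E
```

```text
clock: 7.4
eef_pos: [563.5, 69.4, 172.0]
eef_rot: [1.342, 1.57, -0.094]
wrist_force: [-0.9, 0.1, 2.0]
finger_gap: 0.5
side 174 8 [546.  46. 174.] [570.  73. 176.] [53. 54. 49.]
side 180 1 [555.  56. 183.] [555.  56. 183.] [59. 63. 57.]
side 186 4 [557.  50. 189.] [573.  53. 191.] [67. 83. 63.]
side 192 22 [548.  48. 192.] [577.  73. 198.] [54. 90. 57.]
side 198 21 [548.  46. 198.] [572.  72. 204.] [58. 89. 61.]
side 204 7 [556.  45. 205.] [574.  65. 210.] [77. 84. 74.]
side 210 13 [549.  56. 210.] [572.  70. 216.] [88. 85. 82.]
side 216 11 [549.  57. 216.] [573.  70. 221.] [89. 85. 82.]
[-1.35408916  0.3568937   3.27059273]
```

View pics/v2.png

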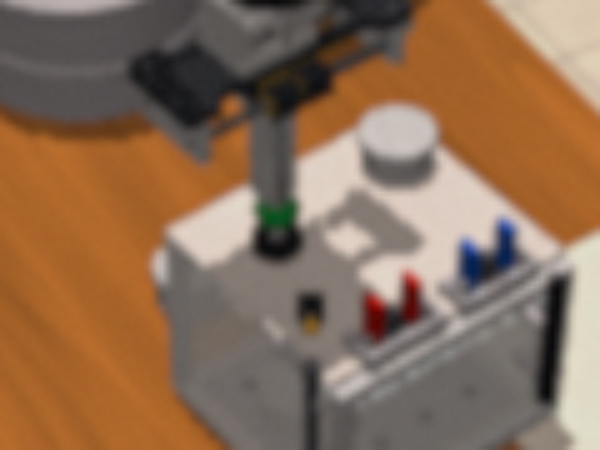

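```bash
python3 -m handwheel '[[[2,0,0],0],[[2,0,0],0],[[2,0,0],0],[[2,0,0],0],[[1.5,0,0],0],[[1.5,0,0],0],[[1,0,0],0],[[0,0,0],0],[[0,0,0],0],[[0,0,0],0]]'
python3 - <<'E'
from h import *
print(axes()[0]['wrist_force'])
E
```

```text
clock: 8.7
eef_pos: [563.6, 69.4, 160.5]
eef_rot: [1.49, 1.57, 0.053]
wrist_force: [-3.9, -0.4, 10.4]
finger_gap: 0.4
[-3.87626236 -0.41262385 10.44411107]
```

```bash
python3 -m handwheel '[[[1,0,0],0],[[1,0,0],0],[[1,0,0],0],[[0,0,0],0],[[0,0,0],0],[[0,0,0],0],[[0,0,0],0],[[0,0,0],0],[[0,0,0],0],[[0,0,0],0]]'
```

```text
clock: 9.95
eef_pos: [564.0, 69.5, 160.2]
eef_rot: [1.5, 1.567, 0.063]
wrist_force: [-12.3, -0.3, 33.0]
finger_gap: 1.0
```

```bash
python3 -m handwheel '[[[-15,0,0],0],[[-25,0,0],0],[[-25,0,0],0],[[0,3,37],0.006],[[0,3,37],0],[[0,4,36],0],[[0,0,0],0],[[0,0,0],0],[[0,0,0],0],[[0,0,0],0]]' 92 20
python3 - <<'E'
from h import *
s,R=axes(); e=s['eef_pos']; print(s['clock'],e,s['finger_gap'],s['wrist_force']); print(np.round(R,3))
for n in ['side','wrist']:
    c=cam(n);P=cloud(c); Q=(P-e)@R
    d=(abs(Q[...,1])<60)&(abs(Q[...,2])<25)
    for x in range(-90,24,8):
        m=d&(Q[...,0]>=x)&(Q[...,0]<x+8)&(P[...,2]>203)
        for sg in (1,-1):
            k=m&(Q[...,1]*sg>0)
            if k.sum()>2: print(n,'toolx',x,k.sum(),np.round(Q[k].min(0)),np.round(Q[k].max(0)))
    if n=='wrist': cv2.imwrite('pics/w2.png',c['pixels'][:,:,::-1]); fit(c)
E
```

```text
clock: 11.2
eef_pos: [587.5, -37.6, 221.8]
eef_rot: [1.713, 1.571, 0.271]
wrist_force: [0.5, -0.5, -0.2]
finger_gap: 60.0
11.2 [587.54961155 -37.63934385 221.80861038] 60.02270797074409 [ 0.46722373 -0.51614936 -0.19151441]
[[ 0.     0.992  0.129]
 [ 0.     0.129 -0.992]
 [-1.     0.    -0.   ]]
side toolx -90 13 [-89.  26.  -5.] [-82.  46.  11.]
side toolx -90 11 [-88. -44.  -0.] [-84. -32.  13.]
side toolx -82 13 [-82.  26.  -8.] [-74.  45.  12.]
side toolx -82 11 [-81. -46.  -7.] [-76. -32.  11.]
side toolx -74 12 [-73.  27.  -2.] [-66.  38.  13.]
side toolx -74 16 [-74. -46.  -8.] [-66. -31.  12.]
side toolx -66 11 [-66.  27.  -7.] [-59.  37.  13.]
side toolx -66 12 [-64. -45.  -7.] [-58. -31.  13.]
side toolx -58 14 [-57.  25.  -8.] [-50.  39.  11.]
side toolx -58 13 [-58. -46.  -8.] [-52. -29.  13.]
side toolx -50 10 [-49.  26.  -6.] [-43.  40.  11.]
side toolx -50 15 [-50. -45.  -6.] [-43. -32.  11.]
side toolx -42 17 [-41.  25. -10.] [-35.  45.  13.]
side toolx -42 9 [-42. -45.  -5.] [-37. -32.  12.]
side toolx -34 7 [-34.  28.  -6.] [-27.  38.   9.]
side toolx -34 3 [-32. -3
[... 410 characters left out ...]
toolx -66 339 [-66. -43. -11.] [-58. -30.   7.]
wrist toolx -58 301 [-58.  29. -11.] [-50.  41.   8.]
wrist toolx -58 304 [-58. -42. -11.] [-50. -30.   7.]
wrist toolx -50 258 [-50.  29. -11.] [-42.  41.   8.]
wrist toolx -50 265 [-50. -42. -10.] [-42. -30.   7.]
wrist toolx -42 229 [-42.  29. -11.] [-34.  41.   8.]
wrist toolx -42 222 [-42. -42. -10.] [-34. -30.   8.]
wrist toolx -34 108 [-34.  29. -10.] [-27.  37.   8.]
wrist toolx -34 104 [-34. -39. -10.] [-27. -30.   8.]
g [564.7  65.7 199.3]
r [572.5 -40.6 199.4]
r [603.  -36.9 199.1]
b [650.9 -31.  199. ]
b [681.4 -26.8 199.4]
box [617.382  43.3     1.696] yawdeg 97.17615167160004 res [-0.7  1.1 -1.  -0.5  0.4 -0.2  0.  -0.1  1.2 -0.3]
```

View pics/w2.png

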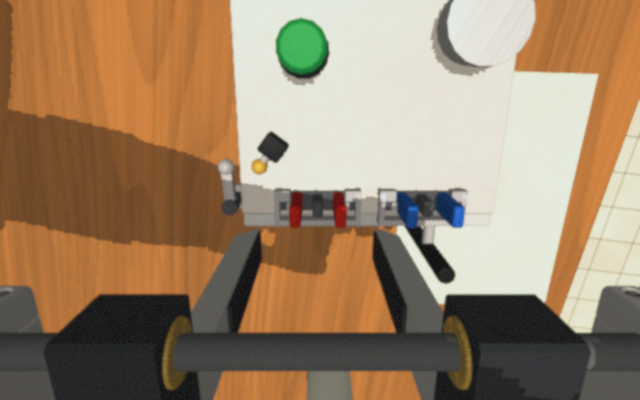

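```bash
python3 -m handwheel '[[[25,0,0],0],[[25,0,0],0],[[15,0,0],0],[[9,0,0.5],0],[[0,0,0],0],[[0,0,0],0],[[0,0,0],0],[[0,0,0],0],[[0,0,0],0],[[0,0,0],0]]'
python3 -m handwheel '[[[0,0,0],0],[[0,0,0],0],[[0,0,0],0],[[0,0,0],0],[[0,0,0],0],[[0,0,0],0],[[0,0,0],0],[[0,0,0],0],[[0,0,0],0],[[0,0,0],0]]' 255 30
```

```text
clock: 12.55
eef_pos: [587.7, -38.9, 147.8]
eef_rot: [1.287, 1.571, -0.156]
wrist_force: [0.6, 0.6, -1.0]
finger_gap: 60.2
clock: 13.8
eef_pos: [588.1, -38.8, 148.0]
eef_rot: [1.462, 1.57, 0.019]
wrist_force: [4.5, 1.3, 0.9]
finger_gap: 24.4
```

```bash
python3 -m handwheel '[[[0,0,0],0],[[0,0,0],0],[[0,0,0],0],[[0,0,0],0],[[-25,0,0],0],[[-30,0,0],0],[[-15,0,0],0],[[0,40,0],0],[[0,40,0],0],[[0,0,0],0]]' 92 30
python3 - <<'E'
from h import *
s,R=axes(); e=s['eef_pos']; print(s['clock'],e,s['finger_gap'],s['wrist_force']); print(np.round(R,3))
c=cam('wrist');P=cloud(c);fit(c);M=masks(c)
for k in 'rb':
    m=M[k]&(P[...,2]>190)&(P[...,2]<206)&(np.hypot(P[...,0]-605,P[...,1]-20)<140); Q=(P[m]-e)@R; print(k,np.percentile(Q[:,1],[0.5,99.5]))
cv2.imwrite('pics/w3.png',c['pixels'][120:300,100:500,::-1])
E
```

```text
clock: 15.05
eef_pos: [667.9, -28.3, 215.3]
eef_rot: [-1.802, 1.568, 3.039]
wrist_force: [-0.3, 0.2, -0.5]
finger_gap: 59.8
15.05 [667.90638883 -28.30948255 215.32932828] 59.751412021890864 [-0.2509589   0.2316293  -0.48574822]
[[-0.003  0.992  0.128]
 [ 0.     0.128 -0.992]
 [-1.    -0.003 -0.001]]
g [565.5  66.  199.4]
r [579.1 -39.6 199.1]
r [597.2 -37.7 199.3]
b [651.7 -30.4 199.3]
b [682.1 -26.4 199.2]
box [617.976  43.591   1.696] yawdeg 97.19607763612213 res [-0.9  1.1 -7.  -1.2  6.8  0.9 -0.2 -0.4  1.2 -0.4]
r [-92.91179468 -67.71663644]
b [-19.85540423  17.63169917]
```

View pics/w3.png

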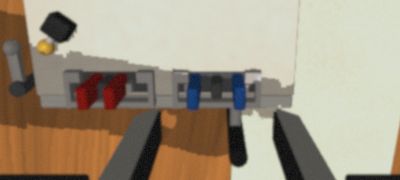

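```bash
python3 -m handwheel '[[[25,-0.8,0],0],[[25,0,0],0],[[12,0,0],0],[[5.5,0,0],0],[[0,0,0],0],[[0,0,0],0],[[0,0,0],0],[[0,0,0],0],[[0,0,0],0],[[0,0,0],0]]'
python3 -m handwheel '[[[0,0,0],0],[[0,0,0],0],[[0,0,0],0],[[0,0,0],0],[[0,0,0],0],[[0,0,0],0],[[0,0,0],0],[[0,0,0],0],[[0,0,0],0],[[0,0,0],0]]' 255 30
```

```text
clock: 16.35
eef_pos: [666.2, -28.8, 150.3]
eef_rot: [0.177, 1.571, -1.266]
wrist_force: [-0.3, -0.0, -0.2]
finger_gap: 59.8
clock: 17.6
eef_pos: [667.4, -28.6, 150.6]
eef_rot: [1.476, 1.567, 0.033]
wrist_force: [9.9, 1.0, -1.3]
finger_gap: 24.4
```

```bash
python3 -m handwheel '[[[0,0,0],0],[[0,0,0],0],[[0,0,0],0],[[0,0,0],0],[[-25,0,0],0],[[-30,0,0],0],[[-15,8,25],0],[[0,8,25],0],[[0,0,0],0.145],[[0,0,0],0.145]]' 92 30
python3 - <<'E'
from h import *
s,R=axes(); e=s['eef_pos']; print(s['clock'],e,s['finger_gap'],s['wrist_force'],s['joints']); print(np.round(R,3))
for n in ['wrist','top']:
    c=cam(n);P=cloud(c); b=fit(c) if n=='wrist' else b
    V=c['pixels'].max(-1)
    m=(V<70)&(P[...,2]>182)&(P[...,2]<196)&(np.hypot(P[...,0]-689,P[...,1]+76)<25); print(n,m.sum(),P[m].mean(0) if m.any() else '')
    m=(V<70)&(P[...,2]>100)&(P[...,2]<196)&(np.hypot(P[...,0]-689,P[...,1]+76)<30); print(n,m.sum(),P[m].mean(0) if m.any() else '')
    if n=='wrist':
        M=masks(c)['b']&(P[...,2]>190)&(P[...,2]<206);Q=(P[M]-box2w(b,[0,0])[0].tolist().__add__([0])); print('blue along box y',np.percentile(Q[:,:2]@[-np.sin(b[2]),np.cos(b[2])],[.5,99.5]))
print('handle',box2w(b,[-128,-56]),'hinge',box2w(b,[-80,106]))
c=manip.camera('wrist'); cv2.imwrite('pics/w4.png',c['pixels'][:,:,::-1])
E
```

```text
clock: 18.85
eef_pos: [688.4, -76.7, 220.0]
eef_rot: [-1.492, 1.57, 3.054]
wrist_force: [-0.3, 0.0, 0.3]
finger_gap: 60.1
18.85 [688.43067057 -76.68792358 220.04885211] 60.09555887941145 [-0.27021696  0.02497363  0.2539986 ] [-1.63788102e-01  6.16156178e-01  9.72775195e-01 -2.78327856e-05
  1.55302761e+00  3.45680828e-03]
[[-0.     0.986 -0.166]
 [ 0.    -0.166 -0.986]
 [-1.    -0.     0.   ]]
g [566.3  64.  199.5]
r [579.7 -40.5 199.1]
r [597.1 -37.9 199.1]
b [658.5 -30.1 199.1]
b [676.1 -27.9 199.3]
box [618.267  42.75    1.699] yawdeg 97.32114321582154 res [-1.4  2.1 -7.  -1.3  7.3  0.2 -6.5 -1.5  7.6  0.4]
wrist 312 [689.60349541 -75.34596544 189.38132418]
wrist 551 [690.30096788 -73.63711424 175.73186216]
blue along box y [-52.32734203 -26.94291688]
top 0 
top 0 
handle [[690.12151522 -77.07047984]] hinge [[523.32555239 -50.10556218]]
```

View pics/w4.png

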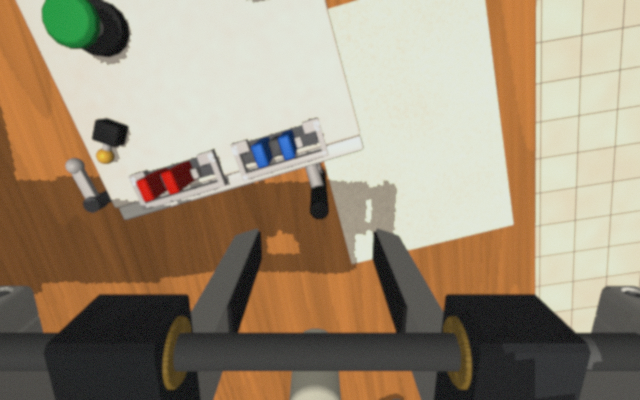

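```bash
python3 -m handwheel '[[[25,1,-1],0],[[25,0,0],0],[[20,0,0],0],[[16,0,0],0],[[10,0,0],0],[[0,0,0],0],[[0,0,0],0],[[0,0,0],0],[[0,0,0],0],[[0,0,0],0]]' 120 30
python3 -m handwheel '[[[0,0,0],0],[[0,0,0],0],[[0,0,0],0],[[0,0,0],0],[[0,0,0],0],[[0,0,0],0],[[0,0,0],0],[[0,0,0],0],[[0,0,0],0],[[0,0,0],0]]' 255 50
```

```text
clock: 20.25
eef_pos: [689.6, -75.5, 124.4]
eef_rot: [1.524, 1.571, -0.209]
wrist_force: [0.7, -0.1, -0.3]
finger_gap: 49.7
clock: 21.5
eef_pos: [690.2, -75.6, 124.2]
eef_rot: [1.583, 1.569, -0.149]
wrist_force: [5.9, -1.0, -2.0]
finger_gap: 13.2
```

```bash
python3 -m handwheel '[[[0,-0.1,6.8],0.04],[[0,-0.1,6.8],0.04],[[0,-0.1,6.8],0.04],[[0,-0.1,6.8],0.04],[[0,-0.1,6.8],0.04],[[0,-0.2,6.8],0.04],[[0,-0.2,6.8],0.04],[[0,-0.2,6.8],0.04],[[0,0,0],0],[[0,0,0],0]]'
cat > arc.py <<'E'
from h import *
s,R=axes(); e=s['eef_pos'][:2]; H=np.array([523,-49.4]); d=e-H; f=s['wrist_force']
print(s['clock'],'r',np.hypot(*d),'ang',-np.arctan2(d[1],d[0])-np.arctan2(26.6,167.2),'toolyaw',np.arctan2(R[1,1],R[0,1])-np.arctan2(d[1],d[0]),'F tool',np.round(f@R,1),'gap',s['finger_gap'],'j',np.round(s['joints'],2))
E
python3 arc.py
```

```text
clock: 22.75
eef_pos: [673.4, -127.6, 124.3]
eef_rot: [1.662, 1.568, -0.391]
wrist_force: [8.6, -4.6, -4.3]
finger_gap: 13.0
22.75 r 169.5324796159092 ang 0.3219413315170779 toolyaw -0.0028066132272792643 F tool [4.3 9.7 0.1] gap 13.013594076433355 j [-0.24  0.65  1.14 -0.    1.35  0.24]
```

```bash
python3 -m handwheel '[[[0,0.6,6.8],0.04],[[0,0.4,6.8],0.04],[[0,-0.1,6.8],0.04],[[0,-0.1,6.8],0.04],[[0,-0.1,6.8],0.04],[[0,-0.2,6.8],0.04],[[0,-0.2,6.8],0.04],[[0,-0.2,6.8],0.04],[[0,-0.1,6.8],0.04],[[0,-0.1,6.8],0.04]]' 255 60; python3 arc.py; python3 - <<'E'
from h import *
c=cam('side'); cv2.imwrite('pics/s5.png',cv2.resize(c['pixels'][110:290,230:470],(720,540))[:,:,::-1])
E
```

```text
clock: 24.0
eef_pos: [630.8, -180.6, 124.3]
eef_rot: [1.765, 1.57, -0.691]
wrist_force: [5.0, -0.5, -3.6]
finger_gap: 12.9
24.0 r 169.7802916609111 ang 0.7250133519510302 toolyaw -0.0020882451537638236 F tool [ 3.6  3.5 -3.6] gap 12.896308067356637 j [-0.33  0.58  1.25 -0.    1.31  0.55]
```

View pics/s5.png

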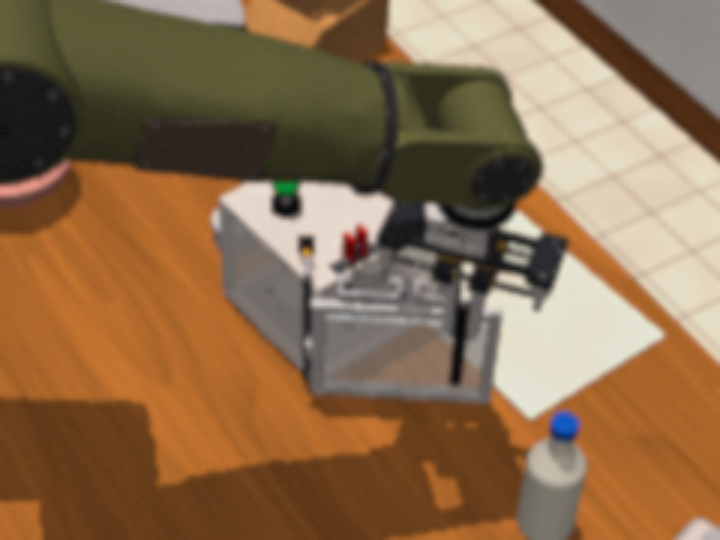

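```bash
python3 -m handwheel '[[[0,-0.1,7.1],0.042],[[0,-0.1,7.1],0.042],[[0,-0.1,7.1],0.042],[[0,-0.1,7.1],0.042],[[0,-0.1,7.1],0.042],[[0,-0.1,7.1],0.042],[[0,-0.2,7.1],0.042],[[0,-0.2,7.1],0.042],[[0,-0.2,7.1],0.042],[[0,-0.1,7.1],0.042]]'; python3 arc.py
```

```text
clock: 25.3
eef_pos: [568.3, -213.1, 124.2]
eef_rot: [2.02, 1.57, -0.855]
wrist_force: [4.9, -5.0, -3.3]
finger_gap: 12.9
25.3 r 169.85686335052026 ang 1.1428708149444062 toolyaw -0.004000858035965393 F tool [ 3.3  6.1 -3.4] gap 12.853585330073571 j [-0.42  0.47  1.41 -0.    1.26  0.89]
```

```bash
python3 -m handwheel '[[[0,0.2,7.1],0.042],[[0,0.2,7.1],0.042],[[0,-0.1,7.1],0.042],[[0,-0.1,7.1],0.042],[[0,-0.1,7.1],0.042],[[0,-0.1,7.1],0.042],[[0,-0.2,7.1],0.042],[[0,-0.2,7.1],0.042],[[0,-0.2,7.1],0.042],[[0,-0.1,5.5],0.032]]'; python3 -m handwheel '[[[0,0,0],0],[[0,0,0],0],[[0,0,0],0],[[0,0,0],0],[[0,0,0],0],[[0,0,0],0],[[0,0,0],0],[[0,0,0],0],[[0,0,0],0],[[0,0,0],0]]'; python3 arc.py
python3 - <<'E'
from h import *
c=cam('side'); t=cam('top'); f=lambda i:cv2.resize(i,(400,300))
cv2.imwrite('pics/end.png',np.hstack([f(c['pixels'][110:290,230:470]),f(t['pixels'][100:280,240:480])])[:,:,::-1])
P=cloud(t)
for k in ['can_roof','wash_bottle']:
  for r in manip.cut_out(k,'top')[:1]: m=r['region']&(t['z_map']>0); print(k,r['confidence'],np.median(P[m],0))
E
```

```text
clock: 26.55
eef_pos: [499.5, -217.7, 124.2]
eef_rot: [1.635, 1.571, -1.65]
wrist_force: [2.9, -1.1, -4.9]
finger_gap: 13.0
clock: 27.8
eef_pos: [499.9, -217.7, 124.2]
eef_rot: [1.081, 1.571, -2.202]
wrist_force: [2.3, -4.1, -5.3]
finger_gap: 13.2
27.8 r 169.85141661944314 ang 1.5494293589682697 toolyaw -0.004824865178677085 F tool [ 5.3  3.8 -2.9] gap 13.245796586604405 j [-0.48  0.34  1.6  -0.    1.2   1.23]
can_roof 0.7 [562.12537988  68.91429911 199.93086461]
wash_bottle 0.85 [ 631.39801102 -323.39091873  113.09077298]
```

View pics/end.png

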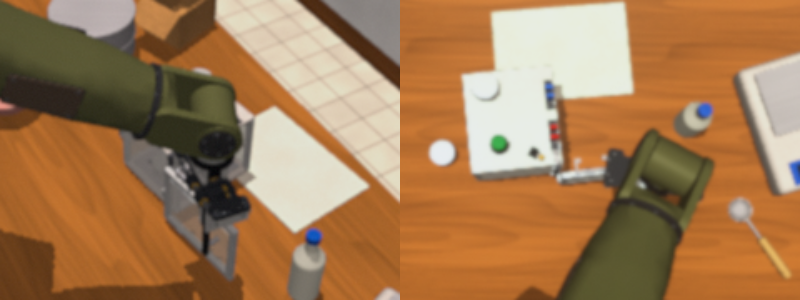

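```bash
python3 -c "
from cell import manip
print(manip.sign_off())"
```

```text
the job is handed in; nothing more can be done
None
```

I did the steps in the order asked and handed the job in at about 28 s, with the fingers holding the door wide open.

- **Vent:** I pressed the green plunger down until the reading jumped to 33 N with almost no further travel, so it was at its stop.
- **Catches:** I squeezed red, then blue. The wrist pictures show each pair about 25 mm over both tabs, against 26 mm for fully in.
- **Door:** I swung it by the post to about 1.55 rad, and the top picture shows it square to the box front. The post is gripped at 60 N, and the closing spring pulls about 3 N on it. The angle comes from the arm's position and my fitted hinge point.

**Checks that disagreed or fell short:**
- **Fingertips:** they stand about 28 mm behind the reported TCP, not 11 mm ahead. My first press stopped short of the plunger, so I set all later heights from the measured offset.
- **Roof can:** in the last check the network reported the vent as `can_roof`. By eye the can is where it was in the top picture.
- **Other things:** the bench can, bottle and scoop look undisturbed. The sieves and bowl were not in the last top crop, so I did not check them fully.

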